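# Unlock the kiln keypad and start the firing

### The arm

A 6-joint arm with a two-finger parallel gripper is mounted at the origin on the work surface. World frame = base frame: x ahead of the robot, y to its left, z up, the work surface at z = 0. Lengths are in m, angles in rad, forces in N, time in s.
With the tool pointing down it reaches from about 0.375 to 0.9 m from the base axis. Payload 3.1 kg.
Tool frame: the origin (TCP) lies on the centre line of the jaws, within the pads' length; the fingertips stand 8 mm ahead of it and the grasp point (between the pads) lies 11 mm behind it (robot.tip_extent is the distance from the TCP to the fingertips, in m); y points along the fingers, z is the direction in which the jaws open and shut, and the axes are right-handed (so a half turn about y gives the same grasp; the last joint's range is limited). The gripper opens to 87 mm and grips with 3 to 60 N. Pads are 19 mm wide; open, the fingers measure 117 mm over their backs; the gripper's body (75 mm by 190 mm) begins 51 mm behind the grasp point.
Start: joints at [1, 0.527, 1.433, -0, 1.181, -0.178], TCP at [0.239, 0.577, 0.231] pointing down, gripper open.
Joint ranges: [-3.08, 3.08], [-0.75, 2.2], [0.22, 2.44], [-1.43, 4.57], [0, 2.65], [-2.85, 2.85]. Speed limits (rad/s): [2.79, 2.79, 3.14, 3.14, 3.14, 3.14].

### API

Orientations are given as a unit quaternion [x, y, z, w].
In Python, from rig import robot gives the robot as it stands.
- The arm moves only by the shell command python3 -m crank 'ROWS' [FORCE]. ROWS is JSON, a list that holds one entry, the list of rows, each a list of 7 numbers: the turn, a rotation vector about the tool's x, y, z in degrees, then the shift along the tool's x, y, z in m, then the opening in per cent of the stroke, from 0 (shut) to 100 (fully open). In form: [[[ax, ay, az, dx, dy, dz, gripper], ...]]. A call has exactly 5 rows; each row shifts and turns the commanded pose from where the row before left it, along the tool's axes as they then stand; what a row does not reach is not made up. A row lasts 1/8 s, in which the tool goes at most 62.5 mm and 10.7 degrees, less where a joint would pass 70% of its speed; a pose out of reach is approached as far as the arm can. A call with a gripper value outside its range is refused whole. The fingers move at their own pace and stop on an object; FORCE is the grip in N (left out, the last holds). Time passes only in rows, so rows that do not move let the fingers close, or fill a call up. It gives the time, the measured TCP pose, the force and the opening at its end, in the units of the state.
- robot.get_obs(): the state, without advancing time (a new reading comes with each control period).
- robot.camera(name): name is "scene" or "top" or "wrist"; returns a dict with "img" (420x560x3 uint8, red, green, blue), "K" (3x3 intrinsics, pixels), "R" (3x3) and "t" (3): a world point X has camera coordinates R X + t; the wrist camera has in their place "T_tool_cam" (4x4, takes a point from camera to tool coordinates, whose origin is the TCP and whose axes are the tool frame's). Camera axes: x right, y down, z forward; pixel columns grow to the right and rows downward; lengths in m; the calibration is good to about 2 mm. A picture is of the moment at which its call begins: read the wrist's pose just before it. There is no depth.
- robot.hand_in(): hands the job in, once; it reports no verdict.
Trained networks look in a picture, given as the dict that the camera call returned (one of the last four; its "shot" number tells which), for a name from the list of things; names that differ only in an ending like _2 or _b are one class to them, and where a whole thing is asked for, a point or a joint stands for the part that bears it (a point fixed in the world has none). Each returns a list of dicts, best first, with "conf" (0 to 1); they miss things now and then, are a little off and sometimes report something else, mostly with a low value. They report only what shows in the picture. A call takes as long as a camera call.
- robot.spot_in(picture, thing): "at" ([row, column] in pixels, amid what is visible of it).
The state is a dict: "time": time; "q": joint angles; "joint_velocities": joint speeds; "joint_torque": joint torques, N m; "position": TCP position; "tool_rot": TCP orientation; "ft_force": force on the tool from outside, world axes, zero at the start; "moment": the same for the moment, N m; "grip_width": finger opening in m.
Only numpy, scipy, OpenCV 4.12 (cv2) and the standard library are available. Lean on these libraries where they do the work, as an engineer would, in place of code of your own. Each camera call takes 0.05 s, during which the arm holds its last target.

### The job

Start the firing on the kiln controller, whose keypad is locked. To unlock it, press the two arrow keys together, one fingertip on each and never one of them alone, keep both fully down for at least two seconds and let both come up; then press the round start key fully down and let it go. Press no other key, keep the controller standing where it is on the bench, and leave the pots and the cones alone.

Things in the scene. Friction and masses are not known exactly. Their poses are not given: they have to be found in the camera images.
- controller: Kiln controller: grey desk console 210 mm deep (x), 240 wide (y), about 2.6 kg, loose on rubber feet. Origin: centre of underside, on the bench; x from low front to back, y left, z up. Key panel slopes 15 deg: 46 mm high at front (x -105) to 87 at x +50, then a level ledge. On it, back to front: dark display; arrow, narrow menu, arrow key; long stop key (left), round start key (right). Caps all grey, 11 proud.
- arrow_left_top (a point): Centre of the top face of the left arrow key, a square cap 24 by 24 mm with a dark triangle printed on it; at (-31, +34, +77) mm in the controller's frame when up; moves with the key. z: outward normal of the panel (15 degrees from vertical, leaning to the controller's -x), x up the slope, y left. The key is pressed along -z.
- arrow_right_top (a point): The same for the right arrow key, at (-31, -34, +77) mm, 68 mm from the left one centre to centre. Midway between them stands the menu key, as tall as they are, 24 mm along the slope by 13 mm wide, with 15.5 mm of free panel between its cap and each arrow cap.
- start_top (a point): Centre of the top face of the round start key, 26 mm in diameter, at (-81, -45, +64) mm in the controller's frame when up; axes as for the arrow keys. It lies 51 mm down the slope from the row of the arrow keys. The black frames round all keys are 3 mm high.
- stop_top (a point): Centre of the top face of the stop key, not to be pressed: 18 mm along the slope by 36 mm wide, at (-81, +45, +64) mm in the controller's frame; axes as for the arrow keys.
- arrow_left (a joint): How far the left arrow key is down, m: 0 up, 0.006 at its stop. Sprung: starts to move at about 1.5 N and is fully down at 5 N; it comes up by itself. Counts as pressed from 0.004, as up below 0.001.
- arrow_right (a joint): The same for the right arrow key.
- start (a joint): The same for the round start key.
- stop (a joint): The same for the stop key (leave alone).
- menu (a joint): The same for the narrow menu key between the arrow keys (leave alone).
- bowl: Bystander: white unglazed bowl, 124 mm across the rim, 58 mm high, on the bench to one side of the controller, 200 to 250 mm from its middle. Origin: centre of its foot.
- beaker: Bystander: cream clay cup without a handle, 72 mm across the rim, 95 mm high, on the bench to the other side of the controller. Origin: centre of its underside.
- cones: Bystander: a clay bar 18 by 70 by 10 mm with three slim cones on it, 43 mm high in all, standing on the controller's rear ledge. Origin: centre of its underside, z up.

How it is judged:
By the outcome, as a careful person would: the job done as asked, in the order asked, and still so for the second after the job is handed in, with the robot touching nothing.
It also fails if it takes over 40 s, if anything falls off the work surface, if the arm or the gripper's body presses on something with over 40 N, if the wrist force passes 120 N, or if a joint passes its speed limit or range.

## Working session

There is one attempt and no reset: what is moved stays moved. The work goes in short steps, Python scripts to look and compute and a shell command to move; the robot and the scene stay as the last step left them, time stands still between calls to the robot, and variables do not carry over. Pictures are saved under pics/ and viewed, and the job is handed in when it is done.

```bash
ls; mkdir -p pics; python3 - <<'E'
from rig import robot
import cv2
o=robot.get_obs()
print({k:(v if not hasattr(v,'round') else v.round(4) if hasattr(v,'shape') else v) for k,v in o.items()}, robot.tip_extent)
for n in ['scene','top']:
    c=robot.camera(n); cv2.imwrite(f'pics/{n}1.png',c['img'][:,:,::-1])
    print(n,c['K'].tolist(),c['R'].round(4).tolist(),c['t'].round(4).tolist())
    for th in ['controller','arrow_left_top','arrow_right_top','start_top','stop_top','bowl','beaker','cones']:
        print(th,[(d['at'],round(d['conf'],2)) for d in robot.spot_in(c,th)][:3])
E
```

```text
pics
{'time': 0.0, 'q': array([ 9.9950e-01,  5.2850e-01,  1.4339e+00, -1.0000e-04,  1.1814e+00,
       -1.7850e-01]), 'joint_velocities': array([-0.0003,  0.0001,  0.0012,  0.0004,  0.0011,  0.0005]), 'joint_torque': array([-7.00000e-04, -4.40043e+01, -1.76590e+01,  6.31000e-02,
        5.83000e-02, -2.00000e-04]), 'position': array([0.2388, 0.5768, 0.2296]), 'tool_rot': array([ 0.6942, -0.1382,  0.1377, -0.6928]), 'ft_force': array([-0.2294, -0.6696,  0.0932]), 'moment': array([-0.0035,  0.0249,  0.0101]), 'grip_width': 0.08696533494010673} 0.008
scene [[416.6876547102713, 0.0, 282.095300031186], [0.0, 416.6876547102713, 208.14234642564833], [0.0, 0.0, 1.0]] [[-0.0915, 0.9956, -0.0195], [0.6052, 0.0401, -0.7951], [-0.7908, -0.0846, -0.6062]] [0.0295, -0.3171, 1.5039]
controller [([209.4, 283.4], 0.85), ([181.3, 277.2], 0.18)]
arrow_left_top [([208.5, 287.6], 0.55), ([183.0, 306.7], 0.48)]
arrow_right_top []
start_top [([174.8, 277.4], 0.54)]
stop_top [([179.4, 307.1], 0.46)]
bowl [([186.4, 208.3], 0.56)]
beaker [([201.9, 385.1], 0.65)]
cones [([201.3, 251.4], 0.66)]
top [[544.0648635536937, 0.0, 287.8215586121587], [0.0, 544.0648635536937, 211.96875087859044], [0.0, 0.0, 1.0]] [[-0.0014, -0.9997, -0.0231], [-0.9966, 0.0033, -0.0825], [0.0825, 0.0229, -0.9963]] [0.0543, 0.6411, 1.2909]
controller [([251.1, 300.9], 0.67), ([273.4, 388.9], 0.2)]
arrow_left_top []
arrow_right_top []
start_top [([288.7, 311.5], 0.49)]
stop_top [([264.5, 281.4], 0.71)]
bowl [([273.6, 389.3], 0.87)]
beaker [([249.7, 190.1], 0.81), ([264.3, 282.3], 0.75)]
cones [([217.2, 329.5], 0.74), ([267.5, 313.6], 0.23)]
```

```bash
python3 - <<'E'
import cv2
a=cv2.imread('pics/top1.png')
cv2.imwrite('pics/top1z.png',cv2.resize(a[170:330,180:420],None,fx=3.3,fy=3.3,interpolation=cv2.INTER_CUBIC))
E
```

```text
(no output)
```

View pics/scene1.png

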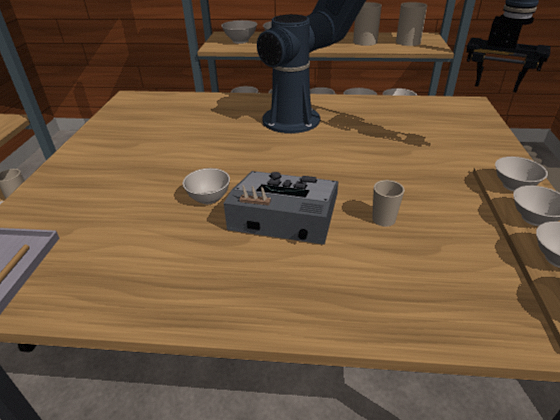

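View pics/top1.png

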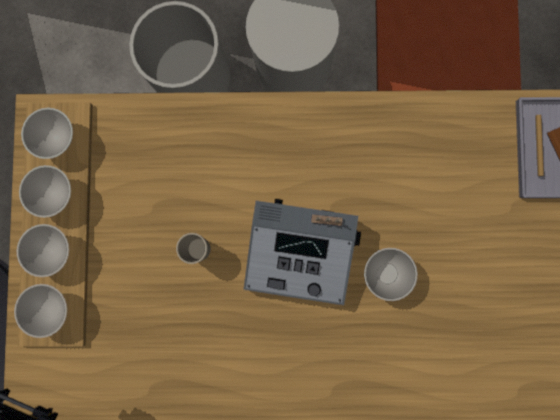

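```bash
echo
```

```text
(no output)
```

View pics/top1z.png

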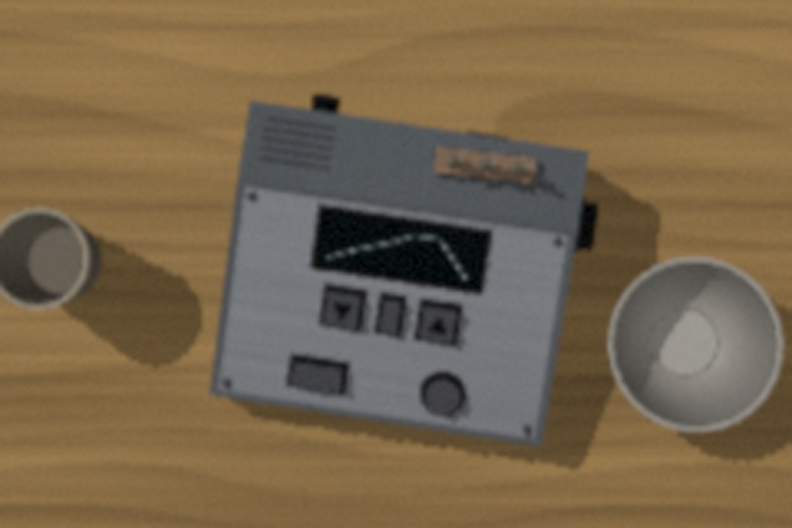

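```bash
cat > h.py <<'E'
import numpy as np
from scipy.optimize import least_squares
from scipy.spatial.transform import Rotation as Rn
P=dict(al=(-31,34,77),ar=(-31,-34,77),st=(-81,-45,64),sp=(-81,45,64),bl=(105,120,87),br=(105,-120,87),fl=(-105,120,46),fr=(-105,-120,46))
def world(p,pts):
    pts=np.array(pts,float)/1000; R=Rn.from_euler('z',p[2]).as_matrix()
    return pts@R.T+[p[0],p[1],0]
def proj(K,R,t,X):
    c=X@R.T+t; return (c@np.array(K).T)[:,:2]/c[:,2:]
def panelR(yaw): # columns panel x,y,z
    a=np.radians(15)
    return Rn.from_euler('z',yaw).as_matrix()@np.array([[np.cos(a),0,-np.sin(a)],[0,1,0],[np.sin(a),0,np.cos(a)]])
def toolR(yaw,flip=False):
    p=panelR(yaw); y=-p[:,2]; z=p[:,1]*(-1 if flip else 1); x=np.cross(y,z)
    return np.c_[x,y,z]
E
cat > fit.py <<'E'
from h import *
from rig import robot
c=robot.camera('top')
px={k:(180+u/3.3,170+v/3.3) for k,(u,v) in dict(al=(343,309),ar=(438,324),st=(443,394),sp=(318,375),bl=(250,102),br=(586,152),fl=(213,393),fr=(540,441)).items()}
K=list(px); uv=np.array([px[k] for k in K]); pts=[P[k] for k in K]
f=lambda p:(proj(c['K'],c['R'],c['t'],world(p,pts))-uv).ravel()
s=least_squares(f,[.55,0,0]); print(s.x,np.degrees(s.x[2])); print(dict(zip(K,f(s.x).reshape(-1,2).round(1).tolist())))
p=s.x
for k in ['al','ar','st','sp']: print(k,world(p,[P[k]])[0].round(4))
o=robot.get_obs(); R0=Rn.from_quat(o['tool_rot'])
print('tool axes now\n',R0.as_matrix().round(3))
for fl in (0,1):
    Rt=Rn.from_matrix(toolR(p[2],fl)); print(fl,'turn',np.degrees((R0.inv()*Rt).as_rotvec()).round(1)); 
E
python3 fit.py
```

```text
[ 0.5428058   0.02308986 -0.14742812] -8.447009233686304
{'al': [-0.2, 0.0], 'ar': [0.1, -0.2], 'st': [0.1, 0.6], 'sp': [-0.3, 0.6], 'bl': [-0.3, -0.9], 'br': [0.7, -1.2], 'fl': [-1.0, 0.2], 'fr': [0.7, 0.8]}
al [0.5171 0.0613 0.077 ]
ar [ 0.5071 -0.006   0.077 ]
st [ 0.4561 -0.0095  0.064 ]
sp [0.4693 0.0795 0.064 ]
tool axes now
 [[ 0.924  0.     0.383]
 [-0.383  0.     0.924]
 [ 0.    -1.     0.   ]]
0 turn [  1.8 -14.  -14.9]
1 turn [ 21.7 164.6   2.7]
```

```bash
cat > goal.py <<'E'
import sys
from h import *
from rig import robot
# usage: goal.py key height_mm [pose json]
import json,os
p=json.load(open('pose.json'))
def report(key,h,corr=(0,0)):
    o=robot.get_obs(); R0=Rn.from_quat(o['tool_rot']); A=R0.as_matrix()
    Rt=toolR(p[2]); n=-Rt[:,1]
    base=world(p,[P[key]])[0] if key!='mid' else world(p,[(-31,0,77)])[0]
    g=base+n*(h/1000+robot.tip_extent)
    d=g-o['position']
    print('t',round(o['time'],2),'pos',o['position'].round(4),'goal',g.round(4),'w',round(o['grip_width'],4),'F',o['ft_force'].round(1),'q',o['q'].round(2))
    print('shift in tool axes now mm',(A.T@d*1000).round(1),'in goal axes',(Rt.T@d*1000).round(1),'turn deg',np.degrees((R0.inv()*Rn.from_matrix(Rt)).as_rotvec()).round(2))
report(sys.argv[1],float(sys.argv[2]))
E
echo '[0.5428,0.0231,-0.1474]' > pose.json; python3 goal.py mid 80
```

```text
t 0.95 pos [0.2392 0.5774 0.2306] goal [0.4896 0.031  0.162 ] w 0.0874 F [ 0.1 -0.1  0.1] q [ 1.    0.53  1.43 -0.    1.18 -0.18]
shift in tool axes now mm [ 440.5   68.6 -409. ] in goal axes [ 299.   151.1 -503.7] turn deg [  1.84 -13.98 -14.92]
```

```bash
python3 -m crank '[[[0,0,0,0.044,0,-0.041,61],[0,0,0,0.044,0,-0.041,61],[0,0,0,0.044,0,-0.041,61],[0,0,0,0.044,0,-0.041,61],[0,0,0,0.044,0,-0.041,61]]]'; python3 goal.py mid 80
```

```text
time: 1.58
position: [0.3648, 0.3022, 0.2309]
tool_rot: [-0.693, 0.137, -0.138, 0.694]
ft_force: [1.1, -0.2, 0.9]
grip_width: 0.0542
t 1.57 pos [0.3648 0.3022 0.2309] goal [0.4896 0.031  0.162 ] w 0.0542 F [ 1.1 -0.2  0.9] q [ 0.46  0.32  1.8  -0.    1.01 -0.72]
shift in tool axes now mm [ 219.    68.9 -203. ] in goal axes [ 139.9  108.8 -250. ] turn deg [  1.79 -13.96 -14.86]
```

```bash
python3 -m crank '[[[0,0,0,0.044,0,-0.041,61],[0,0,0,0.044,0,-0.041,61],[0,0,0,0.044,0,-0.041,61],[0,0,0,0.044,0,-0.041,61],[0,0,0,0.044,0,-0.041,61]]]'; python3 -m crank '[[[0.9,-7,-7.5,0,0,0,61],[0.9,-7,-7.5,0,0,0,61],[0,0,0,0,0,0,61],[0,0,0,0,0,0,61],[0,0,0,0,0,0,61]]]'; python3 goal.py mid 80
```

```text
time: 2.2
position: [0.4896, 0.0282, 0.2309]
tool_rot: [-0.693, 0.138, -0.138, 0.694]
ft_force: [0.6, 1.2, -0.7]
grip_width: 0.0527
time: 2.82
position: [0.4905, 0.0301, 0.2311]
tool_rot: [0.706, 0.041, 0.145, -0.692]
ft_force: [0.3, -0.9, 0.2]
grip_width: 0.0531
t 2.83 pos [0.4905 0.0301 0.2311] goal [0.4896 0.031  0.162 ] w 0.0531 F [ 0.3 -0.9  0.2] q [-0.17  0.26  1.94  0.01  0.67 -1.6 ]
shift in tool axes now mm [-19.   66.5   0.8] in goal axes [-18.8  66.5   0.8] turn deg [ 0.04 -0.01  0.15]
```

```bash
python3 -m crank '[[[0,0,0,-0.009,0.033,0,61],[0,0,0.1,-0.01,0.033,0.001,61],[0,0,0,0,0,0,61],[0,0,0,0,0,0,61],[0,0,0,0,0,0,61]]]'; python3 goal.py mid 80; python3 - <<'E'
from h import *
from rig import robot
import cv2,json
p=json.load(open('pose.json'))
o=robot.get_obs()
c=robot.camera('wrist'); T=c['T_tool_cam']; print(T.round(4).tolist())
A=Rn.from_quat(o['tool_rot']).as_matrix()
Rw=A@T[:3,:3]; tw=A@T[:3,3]+o['position']
img=c['img'][:,:,::-1].copy(); cv2.imwrite('pics/w1raw.png',img)
for k in P:
    X=world(p,[P[k]])[0]; cc=Rw.T@(X-tw); 
    if cc[2]<=0: continue
    uv=c['K']@cc/cc[2]; print(k,uv[:2].round(1)); cv2.drawMarker(img,(int(round(uv[0])),int(round(uv[1]))),(0,0,255),0,8)
cv2.imwrite('pics/w1.png',img)
E
```

```text
time: 3.45
position: [0.4891, 0.0312, 0.1633]
tool_rot: [0.706, 0.042, 0.144, -0.692]
ft_force: [-0.8, -0.5, -0.3]
grip_width: 0.053
t 3.45 pos [0.4891 0.0312 0.1633] goal [0.4896 0.031  0.162 ] w 0.053 F [-0.8 -0.5 -0.3] q [-0.17  0.39  2.02  0.01  0.47 -1.6 ]
shift in tool axes now mm [ 0.2  1.4 -0.1] in goal axes [ 0.2  1.4 -0.1] turn deg [0.05 0.03 0.16]
[[-0.001, 0.9626, 0.2708, -0.0727], [-0.0006, -0.2708, 0.9626, -0.1538], [1.0, 0.0008, 0.0008, 0.0007], [0.0, 0.0, 0.0, 1.0]]
al [326.2 211.8]
ar [226.7 211.6]
st [206.6 134.9]
sp [346.4 135.2]
bl [418.  354.5]
br [134.9 354.1]
fl [460.5  90.5]
fr [92.6 89.9]
```

View pics/w1.png

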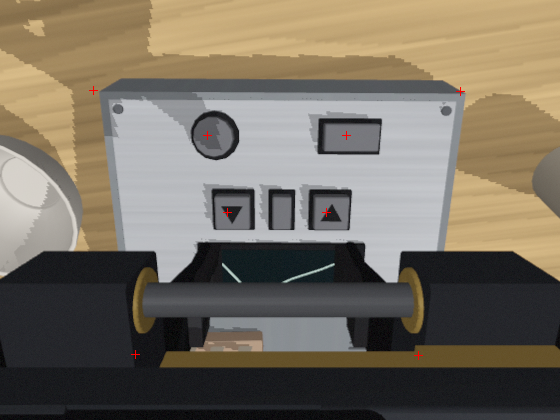

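```bash
python3 - <<'E'
from h import *
from rig import robot
import cv2,json
p=json.load(open('pose.json'))
o=robot.get_obs()
c=robot.camera('wrist'); T=c['T_tool_cam']
A=Rn.from_quat(o['tool_rot']).as_matrix()
Rw=A@T[:3,:3]; tw=A@T[:3,3]+o['position']
g=cv2.cvtColor(c['img'],cv2.COLOR_RGB2GRAY)
px=dict(al=(330,209),ar=(232.5,209),st=(215,135),sp=(350,136.5))
K=list(px);uv=np.array([px[k] for k in K])
f=lambda q:(proj(c['K'],Rw.T,-Rw.T@tw,world(q,[P[k] for k in K]))-uv).ravel()
s=least_squares(f,p);print(s.x,s.x-p,f(s.x).round(1))
img=c['img'][:,:,::-1].copy()
for z in(-.0415,-.0265,.0265,.0415):
  for x in(-.0095,.0095):
    cc=T[:3,:3].T@(np.array([x,.008,z])-T[:3,3]); u=c['K']@cc/cc[2]; print(x,z,u[:2].round(0)); cv2.drawMarker(img,(int(u[0]),int(u[1])),(0,0,255),0,8)
cv2.imwrite('pics/w2.png',cv2.resize(img[80:380,80:480],None,fx=2,fy=2))
t=robot.camera('top');cv2.imwrite('pics/t2.png',cv2.resize(t['img'][170:330,180:420,::-1],None,fx=3.3,fy=3.3,interpolation=2))
E
```

```text
[ 0.54251256  0.0262833  -0.15605924] [-0.00028744  0.0031833  -0.00865924] [ 1.2  2.5 -1.   1.7 -2.6 -1.4  2.3 -1.5]
-0.0095 -0.0415 [187. 242.]
0.0095 -0.0415 [189. 279.]
-0.0095 -0.0265 [219. 242.]
0.0095 -0.0265 [221. 279.]
-0.0095 0.0265 [333. 242.]
0.0095 0.0265 [331. 279.]
-0.0095 0.0415 [365. 242.]
0.0095 0.0415 [363. 279.]
```

View pics/w2.png

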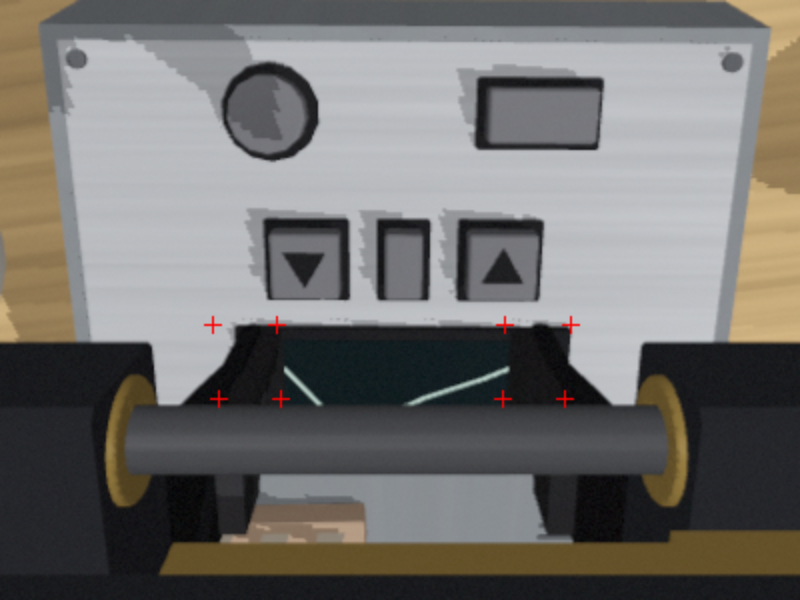

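View pics/t2.png

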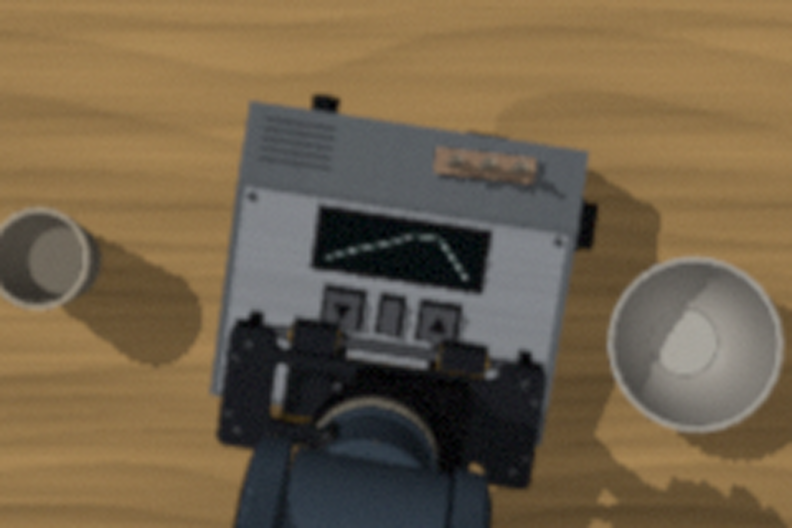

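```bash
echo '[0.5427,0.0245,-0.1505]' > pose.json; python3 goal.py mid 80
python3 -m crank '[[[0,0,0,0,0.02,0.001,61],[0,0,0,0,0.02,0,61],[0,0,0,0,0.02,0,61],[0,0,0,0,0,0,61],[0,0,0,0,0,0,61]]]'; python3 goal.py mid 20; python3 - <<'E'
from h import *
from rig import robot
import cv2
c=robot.camera('wrist')
cv2.imwrite('pics/w3.png',cv2.resize(c['img'][80:380,80:480,::-1],None,fx=2,fy=2))
t=robot.camera('scene');cv2.imwrite('pics/s3.png',cv2.resize(t['img'][110:270,160:400,::-1],None,fx=3.3,fy=3.3,interpolation=2))
E
```

```text
t 3.6 pos [0.4884 0.0312 0.1629] goal [0.4895 0.0326 0.162 ] w 0.0531 F [-0.3  0.   0. ] q [-0.17  0.39  2.02  0.01  0.47 -1.6 ]
shift in tool axes now mm [0.7 1.2 1.5] in goal axes [0.7 1.2 1.5] turn deg [0.  0.2 0.1]
time: 4.22
position: [0.5034, 0.0299, 0.1046]
tool_rot: [0.706, 0.041, 0.144, -0.692]
ft_force: [-0.0, -0.0, 0.0]
grip_width: 0.0532
t 4.22 pos [0.5034 0.0299 0.1046] goal [0.5049 0.0302 0.104 ] w 0.0532 F [-0. -0.  0.] q [-0.16  0.53  2.04  0.01  0.32 -1.6 ]
shift in tool axes now mm [1.3 0.9 0.5] in goal axes [1.3 0.9 0.5] turn deg [0.   0.2  0.01]
```

View pics/w3.png

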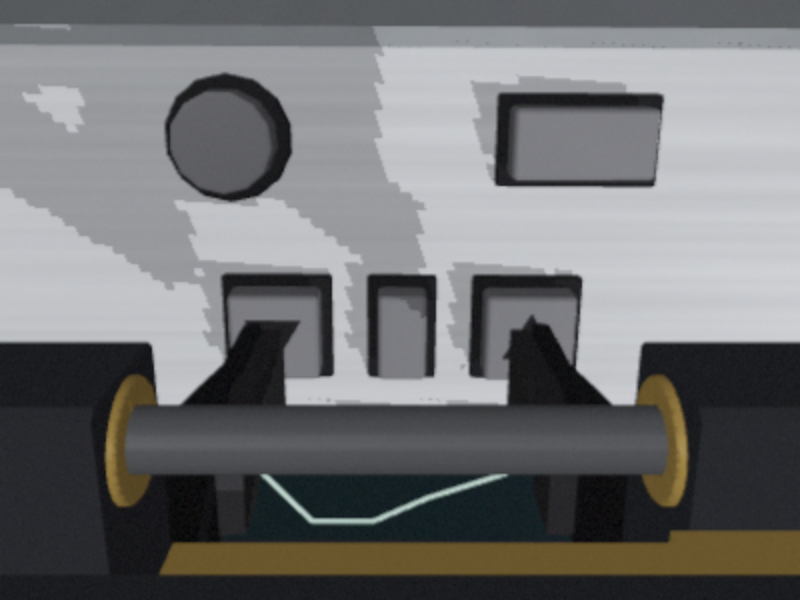

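View pics/s3.png

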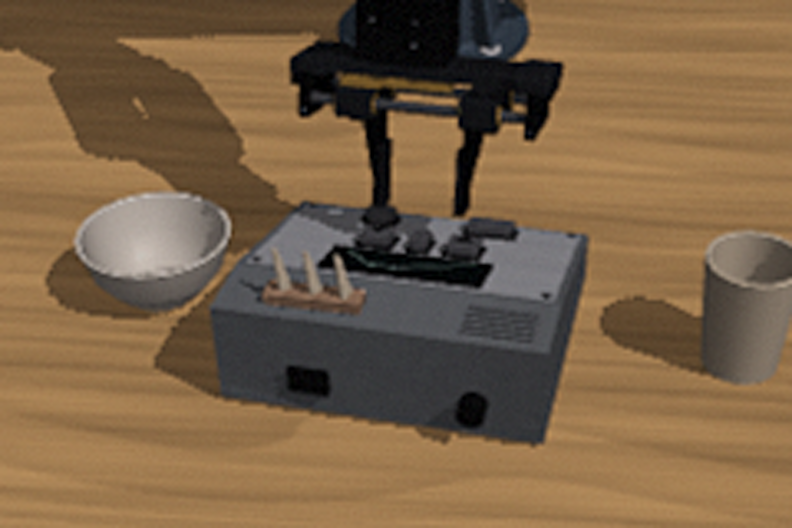

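```bash
python3 -m crank '[[[0,0.2,0,0.0013,0.006,0.0007,61],[0,0,0,0,0.006,0,61],[0,0,0,0,0.004,0,61],[0,0,0,0,0,0,61],[0,0,0,0,0,0,61]]]'; python3 goal.py mid 4
```

```text
time: 4.95
position: [0.5085, 0.0299, 0.0887]
tool_rot: [0.706, 0.039, 0.144, -0.692]
ft_force: [-0.0, -0.6, -0.0]
grip_width: 0.0529
t 4.95 pos [0.5085 0.0299 0.0887] goal [0.509  0.0296 0.0886] w 0.0529 F [-0.  -0.6 -0. ] q [-0.16  0.57  2.03  0.01  0.28 -1.59]
shift in tool axes now mm [ 0.5  0.2 -0.2] in goal axes [ 0.5  0.2 -0.2] turn deg [ 0.   -0.   -0.05]
```

```bash
python3 - <<'E'
from rig import robot
import cv2
c=robot.camera('wrist')
cv2.imwrite('pics/w4.png',cv2.resize(c['img'][80:380,80:480,::-1],None,fx=2,fy=2))
E
```

```text
(no output)
```

View pics/w4.png

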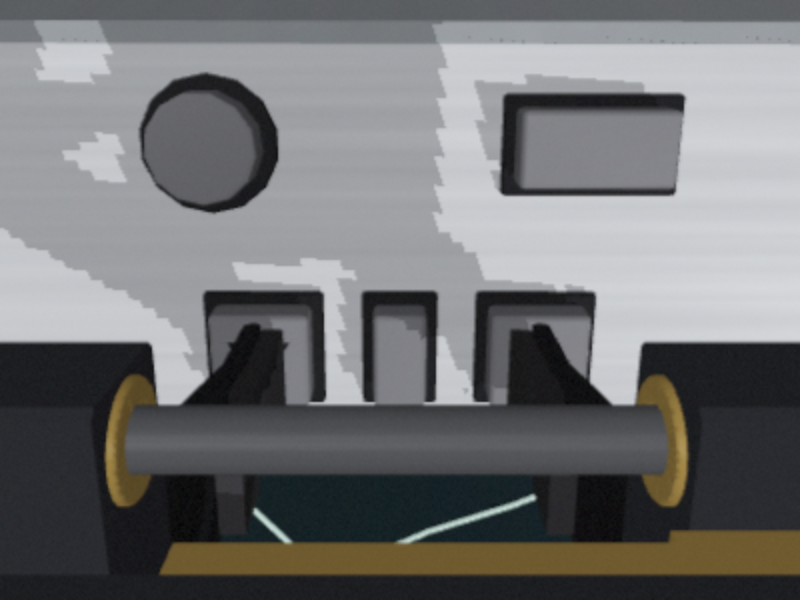

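```bash
python3 -m crank '[[[0,0,0,0,0.004,0,61],[0,0,0,0,0.003,0,61],[0,0,0,0,0.003,0,61],[0,0,0,0,0.001,0,61],[0,0,0,0,0,0,61]]]'; python3 goal.py mid -6
```

```text
time: 5.62
position: [0.5114, 0.0295, 0.0794]
tool_rot: [0.706, 0.04, 0.145, -0.692]
ft_force: [-4.2, 0.0, 14.4]
grip_width: 0.0533
t 5.62 pos [0.5114 0.0295 0.0794] goal [0.5115 0.0292 0.0789] w 0.0533 F [-4.2  0.  14.4] q [-0.16  0.59  2.03  0.01  0.26 -1.59]
shift in tool axes now mm [ 0.1  0.5 -0.2] in goal axes [ 0.1  0.5 -0.2] turn deg [0.   0.01 0.07]
```

```bash
python3 -m crank '[[[0,0,0,0,0.001,0,61],[0,0,0,0,0,0,61],[0,0,0,0,0,0,61],[0,0,0,0,0,0,61],[0,0,0,0,0,0,61]]]'; python3 goal.py mid -6; python3 - <<'E'
from rig import robot
from h import *
import cv2
o=robot.get_obs();A=Rn.from_quat(o['tool_rot']).as_matrix();print('F,M tool',(A.T@o['ft_force']).round(2),(A.T@o['moment']).round(3))
c=robot.camera('wrist')
cv2.imwrite('pics/w5.png',cv2.resize(c['img'][80:380,80:480,::-1],None,fx=2,fy=2))
E
```

```text
time: 6.25
position: [0.5114, 0.0295, 0.0792]
tool_rot: [0.706, 0.04, 0.145, -0.692]
ft_force: [-6.5, -0.8, 23.1]
grip_width: 0.0531
t 6.25 pos [0.5114 0.0295 0.0792] goal [0.5115 0.0292 0.0789] w 0.0531 F [-6.5 -0.8 23.1] q [-0.16  0.59  2.03  0.01  0.26 -1.59]
shift in tool axes now mm [ 0.1  0.3 -0.2] in goal axes [ 0.1  0.3 -0.2] turn deg [0.   0.01 0.1 ]
F,M tool [ -0.09 -24.    -1.75] [-0.23  0.08  0.37]
```

View pics/w5.png

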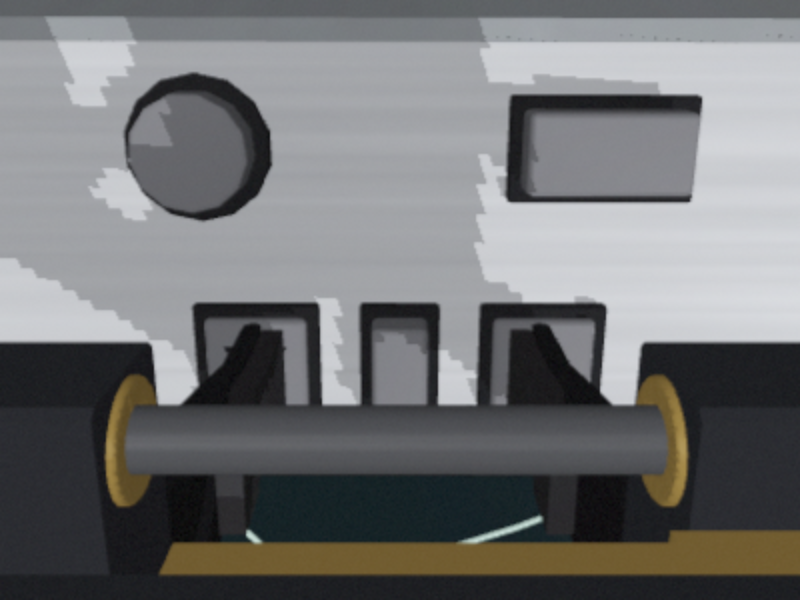

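```bash
H='x'; python3 -m crank '[[[0,0,0,0,0,0,61],[0,0,0,0,0,0,61],[0,0,0,0,0,0,61],[0,0,0,0,0,0,61],[0,0,0,0,0,0,61]]]'; python3 -m crank '[[[0,0,0,0,0,0,61],[0,0,0,0,0,0,61],[0,0,0,0,0,0,61],[0,0,0,0,0,0,61],[0,0,0,0,0,0,61]]]';python3 -m crank '[[[0,0,0,0,0,0,61],[0,0,0,0,0,0,61],[0,0,0,0,0,0,61],[0,0,0,0,0,0,61],[0,0,0,0,0,0,61]]]';python3 -m crank '[[[0,0,0,0,0,0,61],[0,0,0,0,0,0,61],[0,0,0,0,0,0,61],[0,0,0,0,0,0,61],[0,0,0,0,0,0,61]]]'; python3 -m crank '[[[0,0,0,0,-0.012,0,61],[0,0,0,0,-0.02,0,61],[0,0,0,0,-0.02,0,61],[0,0,0,0,0,0,61],[0,0,0,0,0,0,61]]]'; python3 goal.py st 40; python3 - <<'E'
from rig import robot
import cv2
c=robot.camera('wrist')
cv2.imwrite('pics/w6.png',c['img'][:,:,::-1])
E
```

```text
time: 6.92
position: [0.5114, 0.0295, 0.0793]
tool_rot: [0.706, 0.04, 0.145, -0.692]
ft_force: [-7.3, -0.2, 23.8]
grip_width: 0.0531
time: 7.55
position: [0.5114, 0.0294, 0.0793]
tool_rot: [0.706, 0.04, 0.145, -0.692]
ft_force: [-7.4, -0.4, 22.4]
grip_width: 0.0532
time: 8.18
position: [0.5114, 0.0295, 0.0792]
tool_rot: [0.706, 0.04, 0.145, -0.692]
ft_force: [-7.0, 0.5, 23.0]
grip_width: 0.0528
time: 8.8
position: [0.5114, 0.0295, 0.0792]
tool_rot: [0.706, 0.04, 0.145, -0.692]
ft_force: [-7.4, 0.2, 22.9]
grip_width: 0.0533
time: 9.43
position: [0.4984, 0.0314, 0.127]
tool_rot: [0.706, 0.039, 0.144, -0.692]
ft_force: [0.3, 0.2, 0.0]
grip_width: 0.0533
t 9.43 pos [0.4984 0.0314 0.127 ] goal [ 0.4436 -0.006   0.1104] w 0.0533 F [0.3 0.2 0. ] q [-0.16  0.47  2.03  0.01  0.38 -1.59]
shift in tool axes now mm [-51.2   3.5 -45.2] in goal axes [-51.2   3.5 -45.2] turn deg [ 0.   -0.01 -0.05]
```

View pics/w6.png

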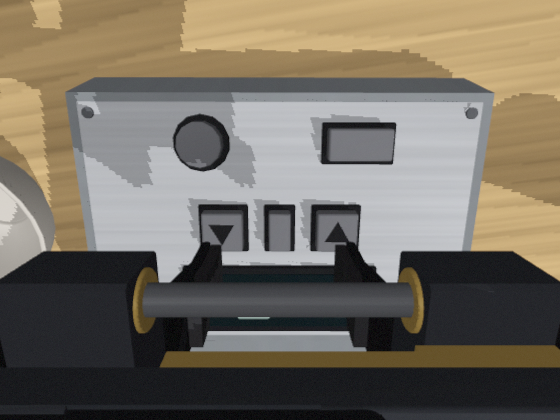

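```bash
python3 -m crank '[[[0,0,0,-0.017,0,-0.015,0],[0,0,0,-0.017,0,-0.015,0],[0,0,0,-0.017,0.003,-0.015,0],[0,0,0,0,0,0,0],[0,0,0,0,0,0,0]]]' 10; python3 goal.py st 40; python3 - <<'E'
from rig import robot
import cv2
c=robot.camera('wrist')
cv2.imwrite('pics/w7.png',c['img'][:,:,::-1])
c=robot.camera('top')
cv2.imwrite('pics/t7.png',cv2.resize(c['img'][170:330,180:420,::-1],None,fx=3.3,fy=3.3,interpolation=2))
E
```

```text
time: 10.1
position: [0.4446, -0.006, 0.1112]
tool_rot: [0.706, 0.039, 0.145, -0.692]
ft_force: [-0.2, -0.4, 0.3]
grip_width: 0.0106
t 10.1 pos [ 0.4446 -0.006   0.1112] goal [ 0.4436 -0.006   0.1104] w 0.0106 F [-0.2 -0.4  0.3] q [-0.29  0.47  2.18  0.16  0.23 -1.86]
shift in tool axes now mm [-1.2  0.5 -0.2] in goal axes [-1.2  0.5 -0.2] turn deg [ 0.01 -0.01  0.  ]
```

View pics/w7.png

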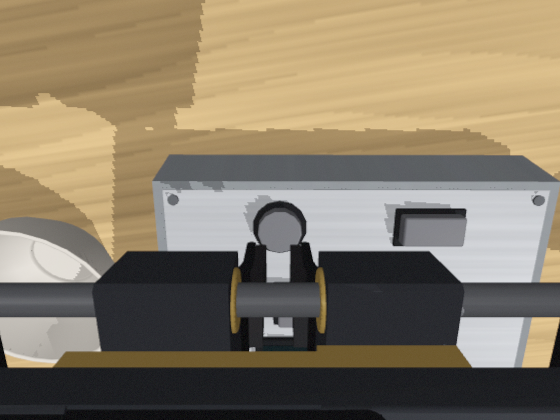

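View pics/t7.png

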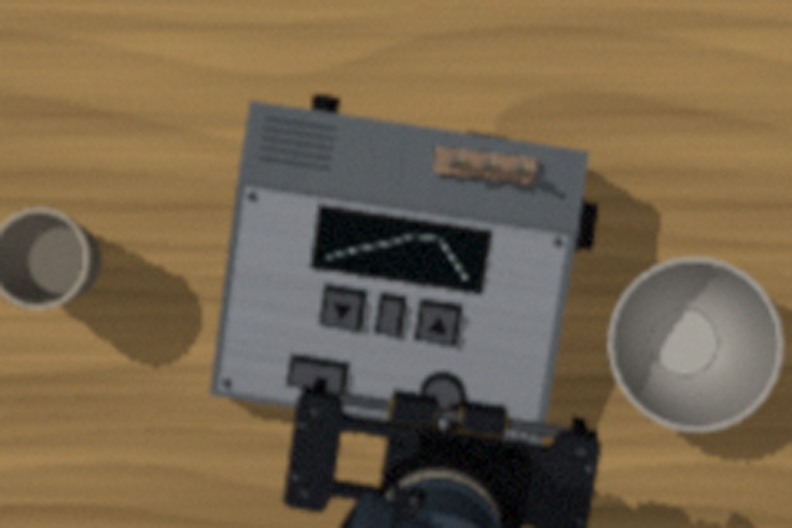

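```bash
python3 -m crank '[[[0,0,0,-0.0012,0.009,0,0],[0,0,0,0,0.009,0,0],[0,0,0,0,0.009,0,0],[0,0,0,0,0.008,0,0],[0,0,0,0,0,0,0]]]'; python3 goal.py st 5; python3 - <<'E'
from rig import robot
import cv2
c=robot.camera('wrist')
cv2.imwrite('pics/w8.png',c['img'][:,:,::-1])
E
```

```text
time: 10.82
position: [0.4513, -0.0069, 0.0764]
tool_rot: [0.706, 0.039, 0.144, -0.692]
ft_force: [-0.2, -0.7, -0.7]
grip_width: 0.0005
t 10.82 pos [ 0.4513 -0.0069  0.0764] goal [ 0.4525 -0.0073  0.0766] w 0.0005 F [-0.2 -0.7 -0.7] q [-0.29  0.57  2.19  0.27  0.13 -1.97]
shift in tool axes now mm [ 1.3  0.2 -0.2] in goal axes [ 1.3  0.2 -0.2] turn deg [-0.01 -0.02 -0.12]
```

View pics/w8.png

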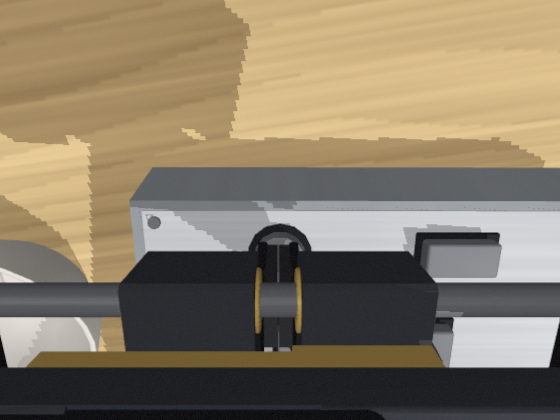

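```bash
python3 -m crank '[[[0,0,0,0.001,0.004,0,0],[0,0,0,0,0.004,0,0],[0,0,0,0,0.003,0,0],[0,0,0,0,0.001,0,0],[0,0,0,0,0,0,0]]]'; python3 goal.py st -6
```

```text
time: 11.5
position: [0.4559, -0.0077, 0.0663]
tool_rot: [0.706, 0.04, 0.145, -0.692]
ft_force: [-0.3, 0.5, 5.3]
grip_width: 0.0006
t 11.5 pos [ 0.4559 -0.0077  0.0663] goal [ 0.4554 -0.0078  0.0659] w 0.0006 F [-0.3  0.5  5.3] q [-0.29  0.6   2.18  0.33  0.11 -2.03]
shift in tool axes now mm [-0.6  0.2 -0.1] in goal axes [-0.6  0.2 -0.1] turn deg [0.02 0.   0.05]
```

Force is near the full-down value; I'll go a further 1 mm to be sure of the stop.

```bash
python3 -m crank '[[[0,0,0,0,0.001,0,0],[0,0,0,0,0,0,0],[0,0,0,0,0,0,0],[0,0,0,0,0,0,0],[0,0,0,0,0,0,0]]]'; python3 goal.py st -6
```

```text
time: 12.12
position: [0.4559, -0.0077, 0.0661]
tool_rot: [0.706, 0.04, 0.145, -0.692]
ft_force: [-3.3, 0.4, 14.7]
grip_width: 0.0003
t 12.12 pos [ 0.4559 -0.0077  0.0661] goal [ 0.4554 -0.0078  0.0659] w 0.0003 F [-3.3  0.4 14.7] q [-0.29  0.6   2.18  0.34  0.11 -2.04]
shift in tool axes now mm [-0.6  0.  -0.1] in goal axes [-0.6  0.  -0.1] turn deg [0.03 0.   0.11]
```

At the stop (15 N, no further travel). Release and back off.

```bash
python3 -m crank '[[[0,0,0,0,-0.01,0,0],[0,0,0,0,-0.012,0,0],[0,0,0,0,-0.012,0,0],[0,0,0,0,-0.012,0,0],[0,0,0,0,-0.012,0,0]]]'; python3 -m crank '[[[0,0,0,0,-0.012,0,0],[0,0,0,0,-0.012,0,0],[0,0,0,0,-0.012,0,0],[0,0,0,0,0,0,0],[0,0,0,0,0,0,0]]]'; python3 goal.py st 80; python3 - <<'E'
from rig import robot
import cv2
c=robot.camera('wrist'); a=c['img'][:,:,::-1]
cv2.imwrite('pics/w9.png',a)
c=robot.camera('top')
cv2.imwrite('pics/t9.png',cv2.resize(c['img'][170:330,180:420,::-1],None,fx=3.3,fy=3.3,interpolation=2))
E
```

```text
time: 12.75
position: [0.4407, -0.0053, 0.1216]
tool_rot: [0.706, 0.039, 0.144, -0.692]
ft_force: [0.2, 0.4, -0.8]
grip_width: 0.0006
time: 13.38
position: [0.4318, -0.004, 0.1558]
tool_rot: [0.706, 0.039, 0.145, -0.692]
ft_force: [0.6, -0.4, -1.0]
grip_width: 0.0004
t 13.38 pos [ 0.4318 -0.004   0.1558] goal [ 0.4334 -0.0044  0.149 ] w 0.0004 F [ 0.6 -0.4 -1. ] q [-0.3   0.35  2.17  0.1   0.37 -1.81]
shift in tool axes now mm [-0.2  7.  -0.2] in goal axes [-0.2  7.  -0.2] turn deg [ 0.   -0.   -0.02]
```

View pics/w9.png

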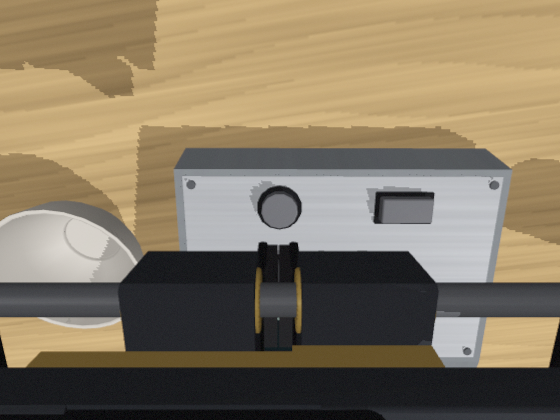

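View pics/t9.png

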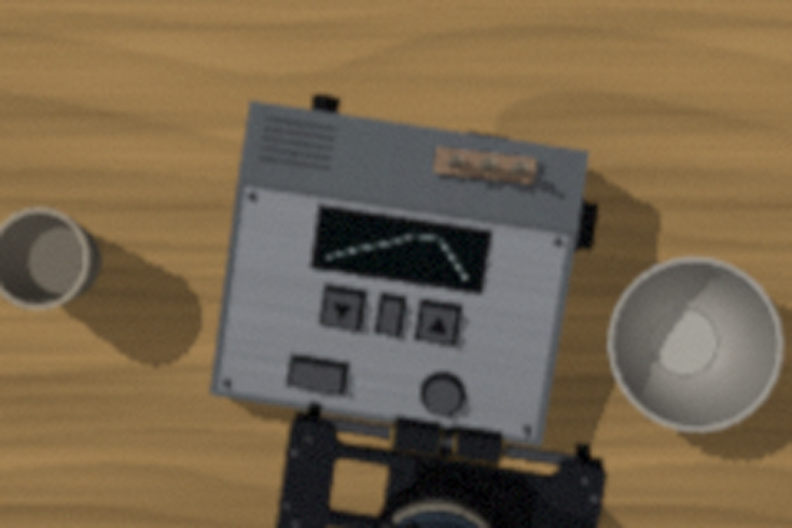

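All the keys look up. The controller corners (250,102) and (586,152), the bowl, the beaker and the cones are at the same pixels as at the start.

```bash
python3 - <<'E'
from rig import robot
print(robot.hand_in())
E
```

```text
the job is handed in; nothing more can be done
None
```

I unlocked the keypad and pressed the start key, then handed the job in at about 13.5 s of the 40 s allowed. The hand-in gives no verdict, and I never saw the controller itself confirm that the firing started.

- **Unlock:** I pressed both arrow keys together, one fingertip on each. They were held against their stops from 5.6 s to 8.8 s (about 3.2 s) at 15 to 24 N in total, then let up. The wrist moment suggested the load was uneven, roughly 15 N on one key and 9 N on the other. Both are above the 5 N that takes a key fully down.
- **Start:** I pressed the start key with the fingers shut. The force reached 15 N with no further travel, so it was on its stop, and I then released it.
- **Last checks:** The wrist force was back to about zero and the tool was clear by roughly 87 mm. In the top view all keys looked up, and the controller, bowl, beaker and cones showed no visible shift from the first picture. The key travel could not be read directly, so "fully down" rests on force and height.
- **Disagreement:** The wrist and top cameras differed by about 3 mm across the controller. Part of it was camera calibration, as the fingertips showed a similar offset. I used a compromise pose, and the close-up pictures showed the fingertips on the caps.

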